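# Fill the fittings bin, then press its label holder home behind the lip

## Robot

A 6-joint arm with a two-finger parallel gripper is mounted at the origin on a cart in front of the work surface, level with it; the furniture and walls round the work are solid. World frame = base frame: x ahead of the robot, y to its left, z up, the work surface at z = 0. Lengths are in m, angles in rad, forces in N, time in s.
With the tool pointing down it reaches from about 0.25 to 0.775 m from the base axis. Payload 4 kg.
Tool frame: the origin (TCP) lies at the very end of the fingers, on their centre line; the grasp point (between the pads) lies 19 mm behind it; z points along the fingers, y is the line along which they close (so a half turn about z gives the same grasp; the last joint's range is limited). The gripper opens to 85 mm and grips with 20 to 120 N. Pads are 22 mm wide; open, the fingers measure 114 mm over their backs; the gripper's body (76 mm by 85 mm) begins 54 mm behind the grasp point. The pads swing forward as they close: fully open they stand 13 mm farther back than shut.
Start: joints at [-1.424, 0.087, 1.371, -0, 1.684, -0.103], TCP at [0.136, -0.533, 0.231] pointing down, gripper open.
Joint ranges: [-3.1, 3.1], [-0.76, 2.03], [0.27, 2.55], [-1.08, 4.22], [0.17, 2.65], [-2.57, 2.57]. Speed limits (rad/s): [2.79, 2.79, 3.14, 3.14, 3.14, 3.14].

## Interface

Orientations are given as a rotation vector (axis times angle).
In Python, from station import manip gives the robot as it stands.
- The arm moves only by the shell command python3 jog.py [OPENING] [FORCE], which reads ROWS from standard input. ROWS is a JSON object with one list for each field, all of the same length, 1 to 8, a row being the entries at one place: x, y, z (the shift in m), ax, ay, az (a rotation vector in rad); each row is the pose to reach, as a shift and turn from the pose commanded when the command began, along the tool's axes at that moment; what a row does not reach only later rows make up. A row lasts 1/12 s, in which the tool goes at most 0.0417 m and 0.125 rad, less where a joint would pass 70% of its speed; a pose out of reach is approached as far as the arm can. OPENING is the finger opening in m, set as the command begins (- or left out keeps the last). The fingers move at their own pace and stop on an object; FORCE is the grip in N (left out, the last holds). Time passes only in rows, so rows that do not move let the fingers close. It prints the time, the measured TCP pose, the force, the opening and the grip force at its end. Input that does not fit is refused with a message, and nothing moves.
- manip.state(): the state, without advancing time (a new reading comes with each control period).
- manip.grab_frame(name): name is "side" or "top"; returns a dict with "image" (420x560x3 uint8, red, green, blue), "depth" (420x560 float32, m along the optical axis (not along the pixel's ray), 0 where there is no reading), "fovy" (degrees; the focal length in pixels is half the picture's height over the tangent of half this angle, whatever the lens; pixels are square), "cx", "cy" (the principal point, pixels), "dist" ([k1, k2, p1, p2, k3] as OpenCV has them; the pictures are not rectified), "world_from_camera" (4x4, takes a point from camera to world coordinates). Camera axes: x right, y down, z forward; pixel columns grow to the right and rows downward; lengths in m; the calibration is good to about 2 mm. A picture is of the moment at which its call begins.
- manip.close_job(): hands the job in; it is judged then, once.
The state is a dict: "time_s": time; "joint_positions": joint angles; "qvel": joint speeds; "joint_torque": joint torques, N m; "position": TCP position; "tool_rot": TCP orientation; "contact_force": force on the tool from outside, world axes, zero at the start; "torque": the same for the moment, N m; "width": finger opening in m; "grasp_force": force on a finger pad.
Only numpy, scipy, OpenCV 4.12 (cv2) and the standard library are available. Lean on these libraries where they do the work, as an engineer would, in place of code of your own. Each camera call takes 0.05 s, during which the arm holds its last target. There are 200 camera calls.

## Task

Set up the grey picking bin: tip all four brass fittings out of the aluminium scoop into it and stand the empty scoop upright on the bench again. Then take the wider of the two white label holders out of the rack, push it down behind the steel lip on the front of the bin until it is fully home against the springy strip at the bottom, and finish like that, still holding it pressed fully down so that I can drive the locking screws. Leave the smaller holder and the other things on the bench where they are.

Things in the scene. Friction and masses are not known exactly. Their poses are not given: they have to be found in the camera images.
- bin: Grey open picking bin, fixed, 180 (x) x 150 (y) mm, walls 4 mm; back and sides 81 mm high, front wall 51 mm. Origin: middle of its underside; x from the front to the back, z up. Outside the front wall is a steel label channel: a slot from x = -90 (wall) to -97 mm (lip), 84 mm long in y between end stops 34 mm high. The lip is straight up to z = 34 mm, then flares 3 mm outward to z = 42 mm.
- slot (a point): Middle of the label channel at the height of the top of the straight lip: bin frame (-93.5, 0, 34) mm. Axes as the bin's.
- spring_strip (a joint): Spring strip along the bottom of the label channel; value = m pressed down. 0: free, its top 21 mm above the bin's underside; 0.006: fully down on its hard stop, top at 15 mm. It pushes up with 5.4 N when free, 9 N fully down, so a holder springs up if let go. Home: a holder sits on it and presses it fully down.
- label_holder: The wider white label holder, loose, 50 g: upright plate 4 mm thick (x), 76 mm wide (y), 56 mm high; on top a finger grip 10 mm thick (x), 44 mm wide (y), from 54 to 84 mm above the lower edge. Origin: middle of the lower edge; z up. Starts upright in one slot of the rack, may lean a few degrees. Fully home, its origin is 15 mm above the bin's underside at bin x = -93.5 mm.
- small_holder: The smaller label holder, 50 mm wide x 44 mm high plate with a 10 x 30 mm grip from 42 to 72 mm; stands in the other slot of the rack, 60 mm from the wide one along the rack's x. Not to be used; stays there. Origin: middle of its lower edge.
- rack: Low dark steel rack, fixed, 110 (x) x 96 (y) mm, fins 24 mm high making two upright slots (6 mm wide, 82 mm long in y, floor 3 mm up) at rack x = -30 and +30 mm. Origin: middle of its underside.
- scoop: Aluminium counting scoop, loose, 140 g: floor 3 mm thick, 80 mm wide inside, from x = -35 to 44 mm, back and side walls 32 mm high; at -x a ramp rises at 22 degrees to an open pouring lip at x = -89, z = 24 mm (86 mm wide). Origin: under the floor at z = 0, z up. Starts upright on the bench, lip roughly to the robot's left (+y). Tipped lip down by 75 to 80 degrees it drains.
- scoop_grip (a point): Middle of the scoop's handle, a black bar along the scoop's x behind its back wall: 14 mm wide (y), 18 mm high (27 to 45 mm above the bench), from x = 56 to 122 mm; this point is at scoop (82, 0, 36) mm.
- fitting_0: Brass compression fitting, 19 x 22 x 24 mm, 45 g, loose, one of four alike standing in the scoop. Origin: middle of its hexagon end face.
- fitting_1: Brass compression fitting, 19 x 22 x 24 mm, 45 g, loose, one of four alike standing in the scoop. Origin: middle of its hexagon end face.
- fitting_2: Brass compression fitting, 19 x 22 x 24 mm, 45 g, loose, one of four alike standing in the scoop. Origin: middle of its hexagon end face.
- fitting_3: Brass compression fitting, 19 x 22 x 24 mm, 45 g, loose, one of four alike standing in the scoop. Origin: middle of its hexagon end face.
- screwdriver: Screwdriver lying in front of the bin, 188 mm long, loose. Not part of the job.
- tape_roll: Roll of tape, 103 mm across, 25 mm high, at the right, loose. Not part of the job.

How it is judged:
By the outcome, as a careful person would: the job done as asked, in the order asked, and still so for the second after the job is handed in, while the arm keeps its last pose, push and grip.
It also fails if it takes over 72 s, if anything falls off the work surface, if the arm or the gripper's body presses on something with over 40 N, if the wrist force passes 120 N, or if a joint passes its speed limit or range.

## Working session

There is one attempt and no reset: what is moved stays moved. The work goes in short steps, Python scripts to look and compute and a shell command to move; the robot and the scene stay as the last step left them, time stands still between calls to the robot, and variables do not carry over. Pictures are saved under pics/ and viewed, at most 10 in all, crops included, and the job is handed in when it is done.

```bash
ls; mkdir -p pics; python3 - <<'E'
from station import manip
import cv2,numpy as np,pickle
print(manip.state())
for n in("side","top"):
    f=manip.grab_frame(n); pickle.dump(f,open(f"pics/{n}0.pkl","wb"))
    cv2.imwrite(f"pics/{n}0.png",f["image"][:,:,::-1])
    print(n,f["fovy"],f["cx"],f["cy"],f["dist"],f["world_from_camera"].round(4).tolist(),(f["depth"]==0).mean())
E
```

```text
jog.py
pics
station.py
{'time_s': 0.0, 'joint_positions': array([-1.42409754e+00,  8.79749835e-02,  1.37226604e+00,  1.57525536e-05,
        1.68358177e+00, -1.03101491e-01]), 'qvel': array([-0.00213082,  0.00031759,  0.00065091, -0.0009873 , -0.00085914,
       -0.00114456]), 'joint_torque': array([-1.23467158e-03, -3.51862872e+01, -3.13275790e+01, -3.14842318e-04,
        1.06171228e-02, -1.31312203e-05]), 'position': array([ 0.13589308, -0.53243945,  0.23012221]), 'tool_rot': array([-3.11490707e+00, -3.91090882e-01,  5.17360716e-05]), 'contact_force': array([-0.4060484 , -0.2546835 , -0.14358151]), 'torque': array([-0.02375704,  0.01109692,  0.00319184]), 'grasp_force': 0.0, 'width': 0.08546238925909623}
side 46.90217353689499 276.2554427243151 209.05934343456084 [0.04771281 0.         0.         0.         0.        ] [[-0.9633, -0.1674, 0.2099, 0.336], [-0.2681, 0.6377, -0.7221, 0.3768], [-0.013, -0.7519, -0.6592, 0.6431], [0.0, 0.0, 0.0, 1.0]] 0.0040391156462585035
top 44.447086237494126 279.96487685645826 223.49611072636156 [-0.06810664  0.          0.          0.          0.        ] [[-0.0234, -0.9853, 0.1693, 0.3491], [-0.9996, 0.0255, 0.01, -0.2661], [-0.0142, -0.169, -0.9855, 1.0], [0.0, 0.0, 0.0, 1.0]] 0.004068877551020408
```
View pics/side0.png

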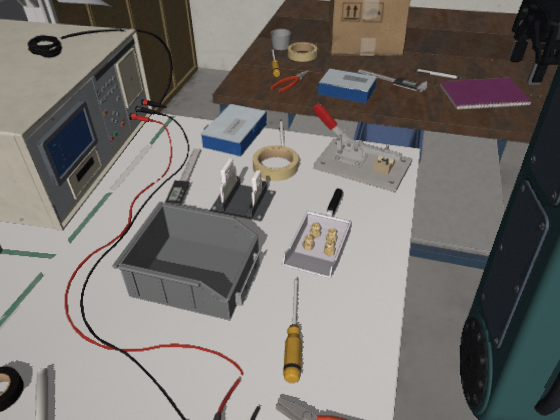

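View pics/top0.png

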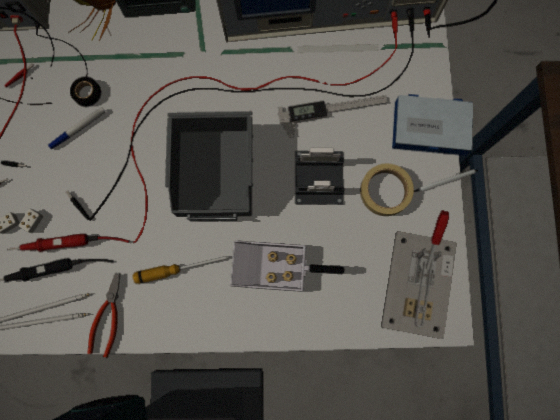

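The side view shows the bin at about (190,258), the rack with both holders at (240,190), and the scoop at (318,240) with its handle at (335,202). In the top view the bin is at (210,165), with its label channel on the robot side at (213,215). The rack is at (320,177), the scoop at (270,265) with its lip to the left, and the handle at (327,269).

```bash
cat > h.py <<'E'
import numpy as np,cv2,pickle
from scipy.spatial.transform import Rotation as R
def K(f):
    h,w=f["depth"].shape; fl=h/2/np.tan(np.radians(f["fovy"]/2))
    return np.array([[fl,0,f["cx"]],[0,fl,f["cy"]],[0,0,1]])
def cloud(f):
    h,w=f["depth"].shape
    uv=np.stack(np.meshgrid(np.arange(w),np.arange(h)),-1).reshape(-1,1,2).astype(float)
    n=cv2.undistortPoints(uv,K(f),np.array(f["dist"])).reshape(h,w,2)
    d=f["depth"][...,None]
    p=np.concatenate([n*d,d],-1)
    T=f["world_from_camera"]
    P=p@T[:3,:3].T+T[:3,3]
    P[f["depth"]==0]=np.nan
    return P
def rect(xy):
    (c,s,a)=cv2.minAreaRect((xy*1000).astype(np.float32)); return np.round(c,1),np.round(s,1),round(a,1)
E
python3 - <<'E'
from h import *
for n in("side","top"):
    f=pickle.load(open(f"pics/{n}0.pkl","rb"));P=cloud(f);im=f["image"].astype(int);x,y,z=np.moveaxis(P,-1,0)
    m=lambda b,zl,zh:(x>b[0])&(x<b[1])&(y>b[2])&(y<b[3])&(z>zl)&(z<zh)
    if n=="side": sl=lambda c,r,w:(slice(r-w,r+w),slice(c-w,c+w)); pts=dict(handle=(335,202),bin=(190,280),rack=(240,200),h1=(227,175),h2=(257,183),bench=(380,230),scoop=(318,250))
    else: pts=dict(handle=(327,269),bin=(210,165),rack=(320,170),h1=(318,152),h2=(318,185),bench=(200,300),scoop=(243,265))
    print(n)
    for k,(c,r) in pts.items(): print(k,P[r,c].round(4),im[r,c])
E
```

```text
side
handle [ 0.424  -0.3272  0.0444] [22 21 24]
bin [ 0.5973 -0.0491  0.0813] [98 98 98]
rack [ 0.6197 -0.3337  0.0021] [65 67 67]
h1 [ 0.6383 -0.3229  0.0709] [139 135 132]
h2 [ 0.5779 -0.3246  0.0617] [131 128 127]
bench [ 3.329e-01 -3.193e-01  3.000e-04] [190 186 182]
scoop [ 4.361e-01 -2.371e-01  3.000e-04] [180 172 176]
top
handle [ 0.4253 -0.3417  0.0448] [8 9 9]
bin [ 0.6424 -0.1184  0.0073] [34 32 32]
rack [ 6.278e-01 -3.389e-01  5.000e-04] [40 39 39]
h1 [ 0.6383 -0.3302  0.0864] [99 94 86]
h2 [ 0.5783 -0.3286  0.0756] [105  99  91]
bench [ 0.3747 -0.0981  0.0025] [135 134 127]
scoop [ 0.4392 -0.1833  0.0164] [96 92 92]
```

```bash
python3 - <<'E'
from h import *
for n in("side","top"):
    f=pickle.load(open(f"pics/{n}0.pkl","rb"));P=cloud(f);im=f["image"].astype(int);x,y,z=np.moveaxis(P,-1,0);g=im.sum(-1)/3
    m=lambda b,zl,zh:(x>b[0])&(x<b[1])&(y>b[2])&(y<b[3])&(z>zl)&(z<zh)
    def rep(k,q):
        q=q&~np.isnan(x); p=P[q]; print(k,len(p),'rect',*rect(p[:,:2]),'zmed',np.median(p[:,2]).round(4),'zmax',p[:,2].max().round(4),'med',np.median(p[:,:2],0).round(4)) if len(p)>3 else print(k,len(p))
    print(n)
    rep('handle',m((.38,.47,-.42,-.29),.038,.05)&(g<60))
    rep('bin rim',m((.5,.75,-.25,.0),.076,.088))
    rep('bin front',m((.5,.58,-.25,.0),.046,.056))
    rep('lip',m((.5,.58,-.25,.0),.036,.0445))
    rep('h far grip',m((.61,.66,-.39,-.27),.062,.1))
    rep('h far top',m((.61,.66,-.39,-.27),.080,.1))
    rep('h far plate',m((.61,.66,-.39,-.27),.03,.055))
    rep('h near grip',m((.55,.6,-.39,-.27),.05,.1))
    rep('h near plate',m((.55,.6,-.39,-.27),.03,.043))
    rep('rack',m((.53,.68,-.42,-.24),.02,.026))
    rep('scoop rim',m((.36,.5,-.30,-.13),.029,.036))
    rep('scoop all',m((.36,.5,-.30,-.13),.006,.04))
    rep('scoop back',m((.36,.5,-.30,-.26),.025,.036))
    rep('screwdr',m((.36,.5,-.13,.0),.003,.04))
E
```

```text
side
handle 159 rect [ 426.4 -337.3] [63.2 14.2] 84.7 zmed 0.0436 zmax 0.0467 med [ 0.4254 -0.335 ]
bin rim 1483 rect [ 650.2 -125.2] [164.8 154.4] 89.4 zmed 0.0801 zmax 0.0835 med [ 0.6841 -0.0932]
bin front 444 rect [ 557.6 -122.8] [150.8  43.9] 89.9 zmed 0.0517 zmax 0.0559 med [ 0.541  -0.1094]
lip 322 rect [ 552.9 -122.4] [149.7  54.2] 90.0 zmed 0.0405 zmax 0.0445 med [ 0.5393 -0.1086]
h far grip 190 rect [ 641.5 -333.5] [45.6 10.6] 86.0 zmed 0.0794 zmax 0.0886 med [ 0.6389 -0.3281]
h far top 93 rect [ 641.4 -333.5] [43.4 10. ] 87.7 zmed 0.0852 zmax 0.0886 med [ 0.6409 -0.3308]
h far plate 172 rect [ 640.1 -332.5] [79.4  5.4] 85.4 zmed 0.0414 zmax 0.0548 med [ 0.6406 -0.329 ]
h near grip 133 rect [ 582.  -333.4] [10.5 31.7] 0.4 zmed 0.0682 zmax 0.0763 med [ 0.5803 -0.3258]
h near plate 48 rect [ 580.6 -333.2] [48.  5.] 84.1 zmed 0.0356 zmax 0.043 med [ 0.5808 -0.3235]
rack 274 rect [ 606.7 -353.5] [145.6  76.8] 80.7 zmed 0.0227 zmax 0.0258 med [ 0.5877 -0.331 ]
scoop rim 335 rect [ 435.8 -231.3] [139.3  86.8] 84.1 zmed 0.0323 zmax 0.0358 med [ 0.4307 -0.2565]
scoop all 2135 rect 
[... 948 characters left out ...]
05 -0.3345]
h near grip 135 rect [ 582.5 -335.1] [29.9 11.6] 84.6 zmed 0.0741 zmax 0.0805 med [ 0.5796 -0.3342]
h near plate 29 rect [ 580.5 -335.7] [47.8  2.2] 87.3 zmed 0.0356 zmax 0.0414 med [ 0.5804 -0.337 ]
rack 284 rect [ 611.2 -354.1] [136.6  77.3] 84.8 zmed 0.0238 zmax 0.0259 med [ 0.5879 -0.3406]
scoop rim 326 rect [ 436.  -232.2] [136.6  87.2] 84.9 zmed 0.0334 zmax 0.036 med [ 0.4235 -0.2609]
scoop all 2084 rect [ 428.7 -215.6] [111.4 168.9] 0.6 zmed 0.0178 zmax 0.0399 med [ 0.441  -0.2044]
scoop back 217 rect [ 432.  -280.4] [39.  87.5] 89.9 zmed 0.0326 zmax 0.0359 med [ 0.4331 -0.2813]
screwdr 869 rect [430.  -64.9] [129.6 139.7] 89.8 zmed 0.0123 zmax 0.0295 med [ 0.431  -0.0463]
```

```bash
python3 - <<'E'
from h import *
for n in("side","top"):
    f=pickle.load(open(f"pics/{n}0.pkl","rb"));P=cloud(f);x,y,z=np.moveaxis(P,-1,0)
    print(n,'right-hand clutter zmax by y-strip (x .3-.55):',[(round(a,2),np.nanmax(np.where((x>.3)&(x<.55)&(y>a)&(y<a+.03),z,0)).round(3)) for a in np.arange(-.6,-.34,.03)])
    for y0 in (-.185,-.155,-.125,-.095,-.065):
        q=(abs(y-y0)<.012)&(x>.52)&(x<.575)&(z>.01)
        p=P[q]; p=p[np.argsort(p[:,0])]
        b=[(k,(np.median(p[(p[:,0]>=k/1000)&(p[:,0]<(k+2)/1000),2])*1000).round(0)) for k in range(528,566,2) if ((p[:,0]>=k/1000)&(p[:,0]<(k+2)/1000)).sum()>0]
        print(y0,b)
    # outer edges
    for nm,b in dict(left=(y>-.07)&(y<-.03),right=(y>-.215)&(y<-.18)).items():
        q=b&(x>.6)&(x<.7)&(z>.078)&(z<.085); print(nm,np.nanpercentile(y[q],[2,50,98]).round(4), np.polyfit(x[q],y[q],1).round(4))
    q=(x>.70)&(x<.76)&(y>-.19)&(y<-.06)&(z>.078)&(z<.085); print('back',np.percentile(x[q],[2,50,98]).round(4),np.polyfit(y[q],x[q],1).round(4))
    q=(x>.545)&(x<.565)&(y>-.19)&(y<-.06)&(z>.048)&(z<.055); print('front',np.percentile(x[q],[2,50,98]).round(4),np.polyfit(y[q],x[q],1).round(4))
    q=(x>.53)&(x<.546)&(y>-.2)&(y<-.04)&(z>.025)&(z<.046);print('lip y',np.percentile(y[q],[1,99]).round(4))
E
echo '{"x": [0,0.04,0.08,0.12,0.16,0.20,0.23,0.25],"y": [0,0.02,0.04,0.04,0.04,0.04,0.04,0.04],"z": [-0.02,-0.02,-0.02,0,0.02,0.02,0.03,0.03],"ax": [0,0,0,0,0,0,0,0],"ay": [0,0,0,0,0,0,0,0],"az": [0,-0.12,-0.24,-0.36,-0.48,-0.61,-0.73,-0.85]}' | python3 jog.py 0.05 60
```

```text
side right-hand clutter zmax by y-strip (x .3-.55): [(np.float64(-0.6), np.float64(0.016)), (np.float64(-0.57), np.float64(0.126)), (np.float64(-0.54), np.float64(0.127)), (np.float64(-0.51), np.float64(0.073)), (np.float64(-0.48), np.float64(0.025)), (np.float64(-0.45), np.float64(0.026)), (np.float64(-0.42), np.float64(0.002)), (np.float64(-0.39), np.float64(0.046)), (np.float64(-0.36), np.float64(0.046))]
-0.185 [(534, np.float64(50.0)), (536, np.float64(34.0)), (538, np.float64(52.0)), (540, np.float64(52.0)), (542, np.float64(50.0)), (544, np.float64(48.0)), (546, np.float64(45.0)), (548, np.float64(45.0)), (550, np.float64(41.0)), (552, np.float64(44.0)), (554, np.float64(42.0)), (556, np.float64(33.0)), (558, np.float64(46.0)), (560, np.float64(42.0)), (562, np.float64(34.0)), (564, np.float64(41.0))]
-0.155 [(528, np.float64(26.0)), (530, np.float64(34.0)), (532, np.float64(31.0)), (534, np.float64(23.0)), (536, np.float64(38.0)), (538, np.float64(34.0)), (540, np.float64(52.0))]
-0.125 [(528, np.float64(24.0)), (530, np.float64(34.0)), (536, np.float64(50.0)), (538, np.float
[... 754 characters left out ...]
p_force: 0.0Traceback (most recent call last):
  File "<stdin>", line 14, in <module>
    return _quantile_unchecked(
        a, q, axis, out, overwrite_input, method, keepdims, weights)
    return _ureduce(a,
                    func=_quantile_ureduce_func,
    ...<5 lines>...
                    overwrite_input=overwrite_input,
                    method=method)
    r = func(a, **kwargs)
    result = _quantile(arr,
                       quantiles=q,
    ...<2 lines>...
                       out=out,
                       weights=wgt)
    slices_having_nans = np.isnan(arr[-1, ...])
                                  ~~~^^^^^^^^^
IndexError: index -1 is out of bounds for axis 0 with size 0
```

```bash
cat >> h.py <<'E'
def delta(st,p,Rt,grip=True,off=0.0):
    """shift/turn in tool axes to put grasp point at p, orientation Rt, off back along tool z"""
    R0=R.from_rotvec(st["tool_rot"]); Rm=Rt.as_matrix()
    t=np.array(p)+Rm[:,2]*((0.019 if grip else 0)-off)
    return R0.inv().apply(t-st["position"]).round(4),(R0.inv()*Rt).as_rotvec().round(4)
def orient(ydeg,tilt=0):
    """tool down, tool y at azimuth ydeg, then turned tilt deg about tool y"""
    a=np.radians(ydeg); y=np.array([np.cos(a),np.sin(a),0]); z=np.array([0,0,-1.]); x=np.cross(y,z)
    return R.from_matrix(np.stack([x,y,z],1))*R.from_rotvec([0,np.radians(tilt),0])
E
python3 - <<'E'
from h import *
from station import manip
s=manip.state(); print(s["joint_positions"].round(3),s["position"],s["width"])
for t in (0,30): print(t,delta(s,[.4265,-.3355,.036],orient(-5.3,t),off=.09))
E
```

```text
[-1.003  0.302  1.187  0.002  1.659 -0.541] [ 0.39149914 -0.50681405  0.19730647] 0.049686412945594435
0 (array([ 0.1686, -0.0445,  0.0913]), array([-0.0031, -0.0054, -0.3686]))
30 (array([ 0.1354, -0.0317,  0.1006]), array([ 0.0935,  0.5122, -0.3609]))
```

```bash
echo '{"x": [0.02,0.05,0.08,0.11,0.13,0.1354,0.1354,0.1354],"y": [-0.005,-0.01,-0.02,-0.028,-0.032,-0.0317,-0.0317,-0.0317],"z": [0,0.01,0.03,0.06,0.085,0.1006,0.1006,0.1006],"ax": [0.015,0.03,0.05,0.07,0.085,0.0935,0.0935,0.0935],"ay": [0.08,0.16,0.26,0.36,0.45,0.5122,0.5122,0.5122],"az": [-0.06,-0.12,-0.18,-0.25,-0.32,-0.3609,-0.3609,-0.3609]}' | python3 jog.py; python3 - <<'E'
from h import *
from station import manip
s=manip.state(); print(s["joint_positions"].round(3),s["position"],s["width"])
print(delta(s,[.4265,-.3355,.036],orient(-5.3,30)))
f=manip.grab_frame("side");cv2.imwrite("pics/a.png",cv2.resize(f["image"][120:340,200:560,::-1],None,fx=2.2,fy=2.2))
E
```

```text
time_s: 1.43
position: [0.4206, -0.3744, 0.0986]
tool_rot: [-2.037, -1.835, -0.54]
contact_force: [-0.2, 0.2, 0.2]
width: 0.0498
grasp_force: 0.0
[-1.008  0.439  1.291  0.322  1.823 -0.889] [ 0.42058976 -0.37439866  0.09864549] 0.049796631108857584
(array([0.003 , 0.0019, 0.0929]), array([ 0.004 ,  0.0033, -0.0105]))
```

View pics/a.png

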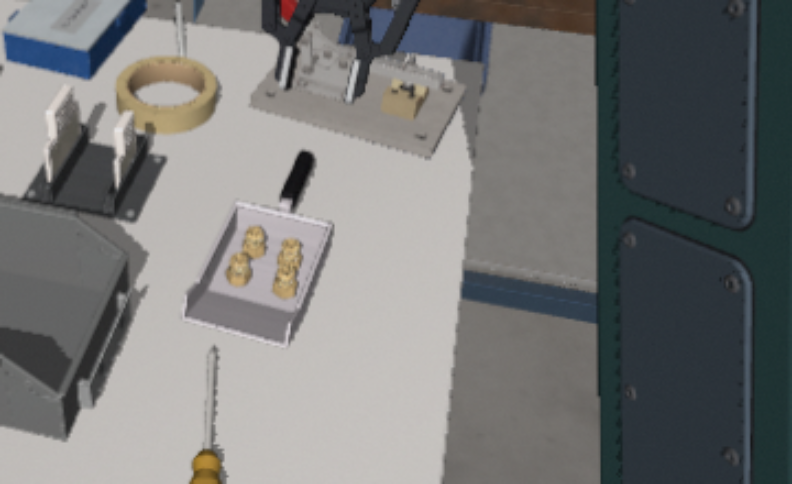

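```bash
python3 - <<'E'
from h import *
from station import manip
s=manip.state()
print(delta(s,[.4265,-.3355,.036],orient(-5.3,40),off=.04))
print(delta(s,[.4265,-.3355,.036],orient(-5.3,40)))
E
```

```text
(array([-0.001 ,  0.0011,  0.0556]), array([ 0.0074,  0.1815, -0.0082]))
(array([0.0063, 0.0008, 0.095 ]), array([ 0.0074,  0.1815, -0.0082]))
```

```bash
echo '{"x": [0,0,-0.001,0.001,0.003,0.005,0.006,0.006],"y": [0,0.001,0.001,0.001,0.001,0.001,0.001,0.001],"z": [0.02,0.04,0.055,0.065,0.078,0.088,0.095,0.095],"ax": [0.003,0.007,0.007,0.007,0.007,0.007,0.007,0.007],"ay": [0.06,0.13,0.18,0.18,0.18,0.18,0.18,0.18],"az": [0,-0.005,-0.008,-0.008,-0.008,-0.008,-0.008,-0.008]}' | python3 jog.py && echo '{"x": [0,0,0,0,0,0],"y": [0,0,0,0,0,0],"z": [0,0,0,0,0,0],"ax": [0,0,0,0,0,0],"ay": [0,0,0,0,0,0],"az": [0,0,0,0,0,0]}' | python3 jog.py 0.0 110; python3 - <<'E'
from h import *
from station import manip
s=manip.state(); print(s["joint_positions"].round(3),s["position"],delta(s,[.4265,-.3355,.036],orient(-5.3,40)))
E
```

```text
time_s: 2.15
position: [0.4279, -0.3216, 0.0213]
tool_rot: [-1.909, -1.744, -0.694]
contact_force: [-0.9, 0.1, -0.3]
width: 0.0502
grasp_force: 0.0
time_s: 2.65
position: [0.4281, -0.3238, 0.0222]
tool_rot: [-1.911, -1.744, -0.696]
contact_force: [-0.5, -2.6, 5.1]
width: 0.0124
grasp_force: 107.5
[-1.     0.544  1.376  0.417  1.785 -0.939] [ 0.42808346 -0.32384117  0.02217361] (array([-0.0001, -0.0005,  0.0009]), array([0.0014, 0.0016, 0.0018]))
```

```bash
cat >> h.py <<'E'
def scoop_grip(lip,th,az,pre=40,gx=.086):
    """grasp point and tool orientation for lip at point, tipped th deg, lip azimuth az"""
    h=np.array([np.cos(np.radians(az)),np.sin(np.radians(az)),0]); u=np.array([0,0,1.]); t=np.radians(th)
    l=h*np.cos(t)-u*np.sin(t); n=u*np.cos(t)+h*np.sin(t)   # scoop -x and z axes
    return np.array(lip)-l*(.089+gx)+n*(.036-.024), orient(az-90,pre-th)
E
python3 - <<'E'
from h import *
from station import manip
s=manip.state(); R0=R.from_rotvec(s["tool_rot"])
print('lift .12',R0.inv().apply([0,0,.12]).round(4))
s["position"]=s["position"]+[0,0,.12]
for a,b in((.5,87),(1,89.2)):
  p,Rt=scoop_grip([.434+.198*a,-.16+.03*a,.150],0,b); print(p.round(3),delta(s,p,Rt))
E
```

```text
lift .12 [ 0.077   0.0003 -0.092 ]
[ 0.524 -0.32   0.162] (array([0.0225, 0.0945, 0.0122]), array([ 0.0272,  0.0017, -0.029 ]))
[ 0.63  -0.305  0.162] (array([0.041 , 0.1979, 0.028 ]), array([ 0.0518,  0.0017, -0.0584]))
```

```bash
echo '{"x": [0.006,0.016,0.03,0.045,0.06,0.07,0.075,0.077],"y": [0,0,0,0,0,0,0,0],"z": [-0.007,-0.019,-0.036,-0.054,-0.072,-0.084,-0.09,-0.092],"ax": [0,0,0,0,0,0,0,0],"ay": [0,0,0,0,0,0,0,0],"az": [0,0,0,0,0,0,0,0]}' | python3 jog.py && echo '{"x": [0.002,0.006,0.013,0.02,0.027,0.034,0.039,0.041],"y": [0.01,0.03,0.058,0.09,0.123,0.155,0.182,0.198],"z": [0.001,0.004,0.009,0.012,0.017,0.021,0.025,0.028],"ax": [0.003,0.008,0.016,0.025,0.034,0.042,0.049,0.052],"ay": [0,0,0,0,0,0,0,0],"az": [-0.003,-0.009,-0.018,-0.028,-0.037,-0.047,-0.055,-0.058]}' | python3 jog.py; python3 - <<'E'
from h import *
from station import manip
f=manip.grab_frame("side");cv2.imwrite("pics/b.png",f["image"][:,:,::-1])
s=manip.state(); print(s["time_s"],s["joint_positions"].round(3),s["position"],s["width"],s["contact_force"],s["torque"])
for th,z in((0,.15),(15,.13),(30,.11),(45,.09),(60,.075),(70,.07),(79,.065)):
  p,Rt=scoop_grip([.632,-.13,z],th,89.2); print(th,p.round(3),delta(s,p,Rt))
E
```

```text
time_s: 3.32
position: [0.428, -0.3238, 0.1431]
tool_rot: [-1.912, -1.746, -0.695]
contact_force: [0.2, -0.4, -3.4]
width: 0.0121
grasp_force: 107.4
time_s: 3.98
position: [0.6324, -0.2894, 0.1434]
tool_rot: [-1.827, -1.805, -0.664]
contact_force: [-0.3, 0.3, -2.3]
width: 0.0125
grasp_force: 107.5
4.0333 [-0.737  0.737  0.821  0.564  2.026 -0.589] [ 0.63403899 -0.28861825  0.14240526] 0.012166728088480138 [ 0.14200291  2.09310918 -3.54345162] [-0.81485943 -0.07157059 -0.12652702]
0 [ 0.63  -0.305  0.162] (array([ 0.    , -0.0043, -0.0066]), array([-0.004 , -0.0022,  0.0016]))
15 [ 0.63  -0.296  0.187] (array([ 0.0181, -0.0043, -0.0204]), array([-0.0037, -0.264 ,  0.0021]))
30 [ 0.63  -0.276  0.208] (array([ 0.0426, -0.0043, -0.0252]), array([-0.0035, -0.5258,  0.0026]))
45 [ 0.63  -0.245  0.222] (array([ 0.0711, -0.0042, -0.0197]), array([-0.0031, -0.7876,  0.003 ]))
60 [ 0.631 -0.207  0.233] (array([ 0.1039, -0.0041, -0.0069]), array([-0.0028, -1.0494,  0.0035]))
70 [ 0.631 -0.179  0.239] (array([ 0.1282, -0.004 ,  0.0038]), array([-0.0025, -1.2239,  0.0038]))
79 [ 0.632 -0.152  0.239] (array([ 0.1484, -0.004 ,  0.018 ]), array([-0.0022, -1.381 ,  0.004 ]))
```

View pics/b.png

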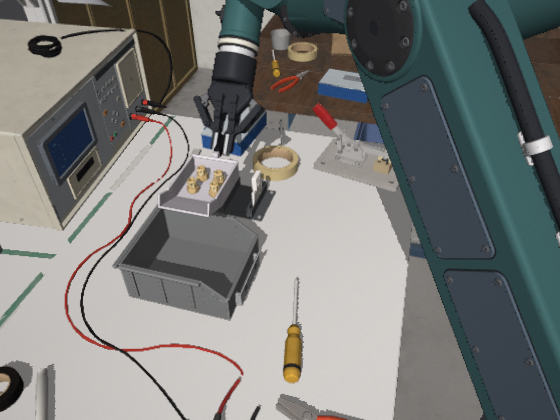

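The scoop is held level at (205,180) with all four fittings in it. Its lip at (187,207) is just over the bin's right rim.

```bash
echo '{"x": [0.002,0.008,0.018,0.029,0.039,0.051,0.062,0.071],"y": [-0.004,-0.004,-0.004,-0.004,-0.004,-0.004,-0.004,-0.004],"z": [-0.009,-0.014,-0.02,-0.023,-0.025,-0.025,-0.022,-0.02],"ax": [0,0,-0.003,-0.003,-0.003,-0.003,-0.003,-0.003],"ay": [-0.05,-0.13,-0.23,-0.34,-0.45,-0.56,-0.67,-0.7876],"az": [0,0,0.002,0.002,0.002,0.003,0.003,0.003]}' | python3 jog.py; python3 - <<'E'
from h import *
from station import manip
s=manip.state(); print(s["time_s"],s["joint_positions"].round(3),s["position"],s["width"],s["contact_force"],s["torque"])
for th,z in((45,.09),(60,.075),(70,.07),(79,.065)):
  p,Rt=scoop_grip([.632,-.13,z],th,89.2); print(th,p.round(3),delta(s,p,Rt))
E
```

```text
time_s: 4.7
position: [0.6259, -0.2494, 0.2068]
tool_rot: [2.193, 2.155, -0.103]
contact_force: [0.4, 0.1, -2.5]
width: 0.0121
grasp_force: 107.8
4.7 [-0.422  0.349  1.11  -0.086  1.646 -0.412] [ 0.62592844 -0.24942343  0.20680257] 0.012081991044024555 [ 0.38925751  0.08370569 -2.46510619] [-0.05575257  0.00671146 -0.00052465]
45 [ 0.63  -0.245  0.222] (array([0.0029, 0.0044, 0.0032]), array([-0.0005,  0.0061, -0.0035]))
60 [ 0.631 -0.207  0.233] (array([ 0.035 ,  0.0043, -0.0112]), array([-0.001 , -0.2557, -0.0034]))
70 [ 0.631 -0.179  0.239] (array([ 0.0597,  0.0042, -0.021 ]), array([-0.0013, -0.4302, -0.0033]))
79 [ 0.632 -0.152  0.239] (array([ 0.0839,  0.0041, -0.0254]), array([-0.0015, -0.5873, -0.0032]))
```

```bash
echo '{"x": [0.01,0.022,0.035,0.047,0.06,0.072,0.084,0.084],"y": [0.002,0.004,0.004,0.004,0.004,0.004,0.004,0.004],"z": [-0.002,-0.006,-0.011,-0.016,-0.021,-0.023,-0.025,-0.025],"ax": [0,0,0,0,-0.001,-0.001,-0.0015,-0.0015],"ay": [-0.08,-0.17,-0.26,-0.35,-0.43,-0.51,-0.587,-0.587],"az": [0,0,0,0,-0.003,-0.003,-0.003,-0.003]}' | python3 jog.py; python3 - <<'E'
from h import *
from station import manip
s=manip.state(); print(s["time_s"],s["joint_positions"].round(3),s["position"],s["width"],s["contact_force"],s["torque"])
p,Rt=scoop_grip([.632,-.13,.065],79,89.2); print(delta(s,p,Rt))
f=manip.grab_frame("side");g=manip.grab_frame("top")
im=np.hstack([cv2.resize(f["image"][90:330,80:320],(400,400)),cv2.resize(g["image"][80:320,100:340],(400,400))]);cv2.imwrite("pics/c.png",im[:,:,::-1])
E
```

```text
time_s: 5.37
position: [0.6308, -0.1586, 0.219]
tool_rot: [1.841, 1.831, -0.653]
contact_force: [-0.5, 0.3, -2.9]
width: 0.0126
grasp_force: 109.2
5.3667 [-0.02   0.306  1.279 -0.674  1.559 -0.005] [ 0.6307929 -0.1585559  0.2190171] 0.012626618905980772 [-0.45803191  0.31953423 -2.90176766] [ 0.45377858 -0.01779954 -0.04412921]
(array([-0.0072,  0.0007, -0.001 ]), array([-0.0026, -0.0066,  0.0097]))
```

View pics/c.png

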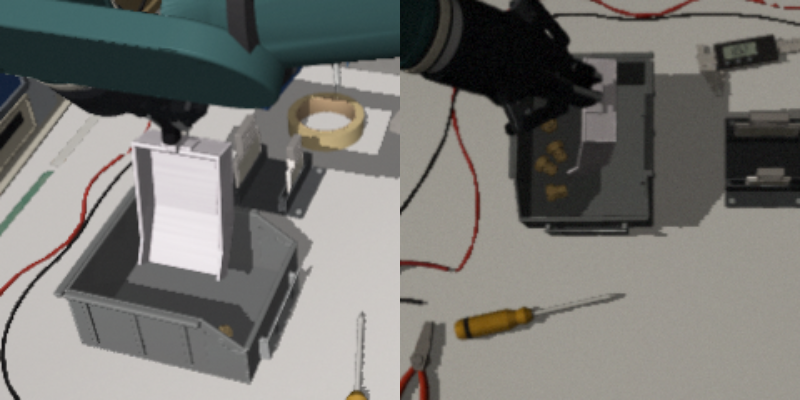

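The side view at (185,210) shows the scoop hanging tipped and empty. The top view shows the brass fittings on the bin floor around (550,160). Now I untip it along the same path.

```bash
python3 - <<'E'
from h import *
from station import manip
s=manip.state();p,Rt=scoop_grip([.632,-.13,.065],79,89.2)
s["position"]=p+Rt.as_matrix()[:,2]*.019; s["tool_rot"]=Rt.as_rotvec()
for th,z in((70,.08),(60,.09),(45,.11),(30,.13),(23,.14)):
  p,Rt=scoop_grip([.632,-.13,z],th,89.2); print(th,delta(s,p,Rt))
s["position"]=p+Rt.as_matrix()[:,2]*.019; s["tool_rot"]=Rt.as_rotvec()
for th,l,a in((10,[.61,-.135,.15],88.5),(0,[.57,-.14,.15],87.5),(0,[.5,-.15,.15],86)):
  p,Rt=scoop_grip(l,th,a); print(th,delta(s,p,Rt))
E
```

```text
70 (array([-0.0239,  0.    ,  0.0094]), array([-0.    ,  0.1571,  0.    ]))
60 (array([-0.0423, -0.    ,  0.0273]), array([-0.    ,  0.3316,  0.    ]))
45 (array([-0.0641, -0.    ,  0.0532]), array([-0.    ,  0.5934,  0.    ]))
30 (array([-0.0749,  0.    ,  0.0802]), array([-0.    ,  0.8552, -0.    ]))
23 (array([-0.0766, -0.    ,  0.0917]), array([-0.    ,  0.9774, -0.    ]))
10 (array([-0.022 , -0.0239,  0.0199]), array([-0.0049,  0.2269,  0.0112]))
0 (array([-0.0375, -0.0667,  0.0448]), array([-0.0143,  0.4014,  0.0263]))
0 (array([-0.0478, -0.1408,  0.0417]), array([-0.0268,  0.4013,  0.0494]))
```

```bash
echo '{"x": [-0.016,-0.029,-0.042,-0.053,-0.063,-0.069,-0.075,-0.076],"y": [0,0,0,0,0,0,0,0],"z": [0.005,0.014,0.027,0.039,0.052,0.065,0.078,0.088],"ax": [0,0,0,0,0,0,0,0],"ay": [0.08,0.2,0.32,0.445,0.57,0.695,0.82,0.94],"az": [0,0,0,0,0,0,0,0]}' | python3 jog.py && echo '{"x": [-0.011,-0.022,-0.032,-0.038,-0.042,-0.045,-0.048,-0.048],"y": [-0.005,-0.02,-0.045,-0.07,-0.095,-0.12,-0.141,-0.141],"z": [0.012,0.022,0.038,0.047,0.047,0.047,0.046,0.046],"ax": [0,-0.005,-0.01,-0.014,-0.018,-0.024,-0.027,-0.027],"ay": [0.12,0.24,0.36,0.436,0.436,0.436,0.436,0.436],"az": [0,0.01,0.02,0.026,0.034,0.042,0.049,0.049]}' | python3 jog.py; python3 - <<'E'
from h import *
from station import manip
s=manip.state(); print(s["time_s"],s["joint_positions"].round(3),s["position"],s["width"],s["contact_force"],s["torque"])
P=np.array([.4281,-.3238,.0222])-orient(-5.3,40).as_matrix()[:,2]*.019
for dz in(.1,.05,.02,.003,0): print(dz,delta(s,P+[0,0,dz],orient(-5.3,40)))
E
```

```text
time_s: 6.13
position: [0.6293, -0.2835, 0.2057]
tool_rot: [-2.101, -2.064, -0.286]
contact_force: [0.2, 0.1, -2.1]
width: 0.0127
grasp_force: 109.3
time_s: 6.8
position: [0.4843, -0.3146, 0.1464]
tool_rot: [-1.894, -1.754, -0.69]
contact_force: [0.9, 0.7, -1.2]
width: 0.0128
grasp_force: 109.2
6.8 [-0.921  0.495  1.181  0.484  1.981 -0.767] [ 0.48430458 -0.31463075  0.14644619] 0.012782450602432915 [ 0.92040591  0.68932242 -1.17483506] [-0.5468707  0.0321731 -0.012672 ]
0.1 (array([-0.0259, -0.0553,  0.0099]), array([-0.0107, -0.0008,  0.0119]))
0.05 (array([-0.0581, -0.0553,  0.0482]), array([-0.0107, -0.0008,  0.0119]))
0.02 (array([-0.0774, -0.0553,  0.0712]), array([-0.0107, -0.0008,  0.0119]))
0.003 (array([-0.0883, -0.0553,  0.0842]), array([-0.0107, -0.0008,  0.0119]))
0 (array([-0.0902, -0.0553,  0.0865]), array([-0.0107, -0.0008,  0.0119]))
```

```bash
echo '{"x": [-0.005,-0.013,-0.022,-0.034,-0.046,-0.055,-0.058,-0.058],"y": [-0.01,-0.026,-0.042,-0.052,-0.055,-0.055,-0.055,-0.055],"z": [0.002,0.005,0.01,0.022,0.034,0.045,0.048,0.048],"ax": [-0.002,-0.005,-0.008,-0.011,-0.011,-0.011,-0.011,-0.011],"ay": [0,0,0,0,0,0,0,0],"az": [0.002,0.006,0.009,0.012,0.012,0.012,0.012,0.012]}' | python3 jog.py; python3 - <<'E'
from h import *
from station import manip
s=manip.state(); print(s["time_s"],s["position"],s["contact_force"],s["torque"])
f=manip.grab_frame("top");Q=cloud(f);x,y,z=np.moveaxis(Q,-1,0)
q=(x>.41)&(x<.46)&(y<-.22)&(y>-.275)&(z<.1)
p=Q[q];A=np.c_[p[:,:2]-p[:,:2].mean(0),np.ones(len(p))];print('floor plane slopes',np.linalg.lstsq(A,p[:,2],rcond=None)[0].round(4),len(p))
q=(x>.52)&(x<.75)&(y>-.22)&(y<-.03);im=f["image"].astype(int)
m=((im[...,0]-im[...,2]>40)&q).astype(np.uint8);n,l,st,c=cv2.connectedComponentsWithStats(m)
for i in range(1,n):
    if st[i,4]>8: print(st[i,4],np.median(Q[l==i],0).round(3))
P=np.array([.4281,-.3238,.0222])-orient(-5.3,40).as_matrix()[:,2]*.019
for dz in(.0,): print(dz,delta(s,P+[0,0,dz],orient(-5.3,40)))
E
```

```text
time_s: 7.47
position: [0.4326, -0.3205, 0.0708]
tool_rot: [-1.901, -1.745, -0.697]
contact_force: [0.2, 0.8, -1.8]
width: 0.0122
grasp_force: 109.2
7.4667 [ 0.43259792 -0.32053929  0.07082314] [ 0.18348886  0.76685719 -1.79173497] [-0.50286771  0.01748888  0.00222155]
floor plane slopes [-0.004   0.0076  0.0528] 800
27 [ 0.632 -0.087  0.023]
38 [ 0.612 -0.073  0.022]
43 [ 0.58  -0.084  0.022]
0.0 (array([-0.0342, -0.0042,  0.0348]), array([-0.0036, -0.0035,  0.0054]))
```

```bash
echo '{"x": [-0.008,-0.018,-0.026,-0.03,-0.032,-0.033,-0.034,-0.034],"y": [-0.002,-0.003,-0.004,-0.004,-0.004,-0.004,-0.004,-0.004],"z": [0.008,0.018,0.026,0.03,0.032,0.0335,0.0345,0.0345],"ax": [-0.002,-0.003,-0.003,-0.003,-0.003,-0.003,-0.003,-0.003],"ay": [0,-0.003,-0.003,-0.003,-0.003,-0.003,-0.003,-0.003],"az": [0.002,0.005,0.005,0.005,0.005,0.005,0.005,0.005]}' | python3 jog.py; python3 - <<'E'
from h import *
from station import manip
f=manip.grab_frame("top");g=manip.grab_frame("side");s=manip.state(); print(s["time_s"],s["position"],s["contact_force"],s["torque"])
Q=cloud(f);x,y,z=np.moveaxis(Q,-1,0)
q=(x>.41)&(x<.46)&(y<-.22)&(y>-.275)&(z<.1)
p=Q[q];A=np.c_[p[:,:2]-p[:,:2].mean(0),np.ones(len(p))];print('floor plane',np.linalg.lstsq(A,p[:,2],rcond=None)[0].round(4),p[:,1].mean())
for f in(f,g):
  Q=cloud(f);x,y,z=np.moveaxis(Q,-1,0);q=(x>.52)&(x<.75)&(y>-.22)&(y<-.03)&(z<.07);im=f["image"].astype(int)
  m=((im[...,0]>1.35*im[...,2])&(im[...,0]>30)&q).astype(np.uint8);n,l,st,c=cv2.connectedComponentsWithStats(m)
  print([(int(st[i,4]),np.median(Q[l==i],0).round(3).tolist()) for i in range(1,n) if st[i,4]>6])
E
```

```text
time_s: 8.18
position: [0.4287, -0.3246, 0.0241]
tool_rot: [-1.911, -1.744, -0.695]
contact_force: [0.0, -0.6, -2.1]
width: 0.0121
grasp_force: 109.2
8.2833 [ 0.42881581 -0.3246649   0.0245146 ] [ 0.23777259 -0.80369495 -1.18082331] [-0.45412091  0.0970697   0.00590464]
floor plane [-0.0018 -0.0043  0.0057] -0.247506693833295
[(103, [0.662, -0.078, 0.02]), (122, [0.629, -0.089, 0.02]), (124, [0.611, -0.075, 0.02]), (117, [0.579, -0.086, 0.02])]
[(39, [0.579, -0.093, 0.018])]
```

```bash
echo '{"x": [-0.0008,-0.0014,-0.0018,-0.0018],"y": [0,0,0,0],"z": [0.001,0.0017,0.0021,0.0021],"ax": [0,0,0,0],"ay": [0,0,0,0],"az": [0,0,0,0]}' | python3 jog.py && echo '{"x": [0,0,0,0,0,0,0,0],"y": [0,0,0,0,0,0,0,0],"z": [0,0,0,0,-0.01,-0.03,-0.06,-0.09],"ax": [0,0,0,0,0,0,0,0],"ay": [0,0,0,0,0,0,0,0],"az": [0,0,0,0,0,0,0,0]}' | python3 jog.py 0.05; python3 - <<'E'
from h import *
from station import manip
s=manip.state()
for k in("top","side"):
  f=manip.grab_frame(k);pickle.dump(f,open(f"pics/{k}1.pkl","wb"));Q=cloud(f);x,y,z=np.moveaxis(Q,-1,0);im=f["image"].astype(int)
  q=(x>.41)&(x<.46)&(y<-.22)&(y>-.275)&(z<.1)
  p=Q[q];A=np.c_[p[:,:2]-p[:,:2].mean(0),np.ones(len(p))];print(k,'floor plane',np.linalg.lstsq(A,p[:,2],rcond=None)[0].round(4))
  for nm,b,zl,zh in(('plate',(.61,.66,-.39,-.27),.028,.054),('grip',(.61,.66,-.39,-.27),.064,.082),('top',(.61,.66,-.39,-.27),.083,.1),('nplate',(.55,.6,-.39,-.27),.028,.042),('ngrip',(.55,.6,-.39,-.27),.048,.1)):
    q=(x>b[0])&(x<b[1])&(y>b[2])&(y<b[3])&(z>zl)&(z<zh);p=Q[q]
    print(nm,len(p),*rect(p[:,:2]),p.mean(0).round(4),'dx/dy',np.polyfit(p[:,1],p[:,0],1)[0].round(3),np.percentile(p[:,1],[2,98]).round(4),np.percentile(p[:,0],[3,97]).round(4))
E
```

```text
time_s: 8.62
position: [0.4288, -0.3247, 0.0222]
tool_rot: [-1.911, -1.744, -0.696]
contact_force: [-0.6, 0.0, 2.1]
width: 0.0121
grasp_force: 109.8
time_s: 9.28
position: [0.4228, -0.3821, 0.0911]
tool_rot: [-1.909, -1.743, -0.695]
contact_force: [0.0, -1.3, -0.4]
width: 0.0499
grasp_force: 0.0
top floor plane [0.0012 0.0035 0.004 ]
plate 151 [ 640.6 -334.8] [92.5  9.8] 89.7 [ 0.6404 -0.3352  0.0397] dx/dy 0.033 [-0.3723 -0.298 ] [0.6379 0.6424]
grip 68 [ 637.9 -335.5] [43.5  3.1] 86.7 [ 0.6381 -0.3348  0.0738] dx/dy 0.038 [-0.3564 -0.3142] [0.6368 0.6403]
top 144 [ 642.9 -335.1] [42.7 11.7] 88.8 [ 0.6424 -0.3352  0.0873] dx/dy 0.031 [-0.3561 -0.3151] [0.6371 0.6484]
nplate 37 [ 579.3 -330.3] [87.5  7.1] 84.9 [ 0.5803 -0.3337  0.0337] dx/dy 0.049 [-0.3657 -0.2925] [0.579  0.5822]
ngrip 144 [ 582.3 -335.1] [43.7 11.7] 85.3 [ 0.5807 -0.3344  0.0689] dx/dy 0.053 [-0.3514 -0.3186] [0.5771 0.5864]
side floor plane [-0.0009  0.0007  0.0024]
plate 175 [ 641.6 -333.4] [75.7  6.5] 88.4 [ 0.6407 -0.3296  0.0405] dx/dy 0.045 [-0.37   -0.2973] [0.6387 0.6446]
grip 101 [ 641.4 -333.1] [44.1 10.3] 87.1 [ 0.6392 -0.3274  0.0728] dx/dy 0.144 [-0.3542 -0.312 ] [0.6366 0.6466]
top 73 [ 641.6 -333.8] [43.9 10.7] 89.5 [ 0.6415 -0.3334  0.0857] dx/dy 0.032 [-0.3545 -0.3133] [0.6373 0.6466]
nplate 55 [ 580.3 -332.4] [47.7  5.8] 83.3 [ 0.5812 -0.3283  0.0341] dx/dy 0.071 [-0.3558 -0.309 ] [0.5795 0.5851]
ngrip 138 [ 581.9 -332.9] [30.9 10.4] 86.6 [ 0.5809 -0.3287  0.065 ] dx/dy 0.118 [-0.3467 -0.3183] [0.577  0.5874]
```

The scoop stands level and empty back in its place. The far holder measures 76 mm wide with a 44 mm grip, so it is the wide one. Next I move over it and refine the slot position.

```bash
python3 - <<'E'
from h import *
from station import manip
s=manip.state()
Rg=orient(-1.9)*R.from_rotvec([0,0,0])
u=np.array([.035,0,1]);u/=np.linalg.norm(u)
yv=Rg.as_matrix()[:,1];yv=yv-u*(yv@u);yv/=np.linalg.norm(yv);Rg=R.from_matrix(np.stack([np.cross(yv,-u),yv,-u],1))
print(s["position"],'above',delta(s,[.6422,-.3343,.073],Rg,off=.1))
for k in("top","side"):
  f=pickle.load(open(f"pics/{k}1.pkl","rb"));Q=cloud(f);x,y,z=np.moveaxis(Q,-1,0)
  def P(nm,c,v=None):
    p=Q[c];print(k,nm,len(p),'x',np.percentile(p[:,0],[3,50,97]).round(4),'y',np.percentile(p[:,1],[3,50,97]).round(4),'z',np.median(p[:,2]).round(4))
  bx=(y>-.18)&(y<-.07)
  P('front top',bx&(x>.53)&(x<.56)&(z>.0485)&(z<.056))
  P('lip top',bx&(x>.52)&(x<.545)&(z>.039)&(z<.046))
  P('in slot',bx&(x>.52)&(x<.545)&(z>.012)&(z<.033))
  P('back rim',bx&(x>.69)&(x<.75)&(z>.077)&(z<.086))
  P('left rim',(x>.6)&(x<.7)&(y>-.07)&(y<-.03)&(z>.078)&(z<.086))
  P('right rim',(x>.6)&(x<.7)&(y>-.22)&(y<-.18)&(z>.078)&(z<.086))
  P('channel y',(x>.52)&(x<.538)&(y>-.22)&(y<-.02)&(z>.02)&(z<.046))
E
```

```text
[ 0.42407626 -0.38671536  0.09499047] above (array([0.0927, 0.2155, 0.002 ]), array([ 0.0619, -0.6894, -0.0437]))
top front top 170 x [0.5362 0.5392 0.5421] y [-0.1763 -0.1271 -0.0725] z 0.053
top lip top 64 x [0.5267 0.5281 0.5385] y [-0.1691 -0.1306 -0.0814] z 0.0419
top in slot 241 x [0.5278 0.5357 0.5393] y [-0.1724 -0.1251 -0.0788] z 0.0222
top back rim 354 x [0.714  0.7195 0.726 ] y [-0.1767 -0.129  -0.0733] z 0.0816
top left rim 279 x [0.6036 0.6503 0.6966] y [-0.0559 -0.0513 -0.0461] z 0.0817
top right rim 291 x [0.6032 0.6517 0.6973] y [-0.2083 -0.2027 -0.1982] z 0.0814
top channel y 233 x [0.5269 0.53   0.5379] y [-0.1909 -0.1349 -0.0817] z 0.033
side front top 188 x [0.5362 0.5389 0.5421] y [-0.1733 -0.1204 -0.072 ] z 0.0515
side lip top 108 x [0.5261 0.5285 0.5393] y [-0.1702 -0.1186 -0.0759] z 0.0411
side in slot 399 x [0.5278 0.534  0.5394] y [-0.167  -0.1179 -0.0756] z 0.0231
side back rim 360 x [0.7147 0.7201 0.7264] y [-0.1759 -0.1215 -0.0735] z 0.0801
side left rim 353 x [0.6028 0.6488 0.6967] y [-0.0539 -0.0482 -0.0437] z 0.0805
side right rim 236 x [0.6023 0.6505 0.6966] y [-0.2055 -0.1996 -0.1952] z 0.08
side channel y 327 x [0.5266 0.5293 0.5379] y [-0.1908 -0.1276 -0.0767] z 0.0303
```

```bash
echo '{"x": [0.02,0.045,0.065,0.08,0.09,0.093,0.093,0.093],"y": [0.005,0.03,0.065,0.1,0.135,0.17,0.2,0.2155],"z": [-0.02,-0.045,-0.06,-0.06,-0.05,-0.035,-0.015,0],"ax": [0.005,0.015,0.025,0.035,0.045,0.055,0.062,0.062],"ay": [-0.06,-0.16,-0.28,-0.4,-0.52,-0.63,-0.689,-0.689],"az": [0,-0.01,-0.02,-0.025,-0.03,-0.04,-0.044,-0.044]}' | python3 jog.py 0.036 90 && echo '{"x": [0,0],"y": [0,0],"z": [0,0],"ax": [0,0],"ay": [0,0],"az": [0,0]}' | python3 jog.py; cat >> h.py <<'E'
def hold(az=-1.9,lean=.035):
    u=np.array([lean,0,1]);u/=np.linalg.norm(u); yv=orient(az).as_matrix()[:,1];yv=yv-u*(yv@u);yv/=np.linalg.norm(yv)
    return R.from_matrix(np.stack([np.cross(yv,-u),yv,-u],1))
E
python3 - <<'E'
from h import *
from station import manip
s=manip.state();print(s["joint_positions"].round(3),s["position"],s["width"])
for o in(.03,0): print(o,delta(s,[.6422,-.3343,.073],hold(),off=o))
E
```

```text
time_s: 10.05
position: [0.6485, -0.3248, 0.1504]
tool_rot: [-2.223, -2.173, 0.033]
contact_force: [-0.3, 0.2, -0.3]
width: 0.0365
grasp_force: 0.0
time_s: 10.22
position: [0.6441, -0.3287, 0.1477]
tool_rot: [-2.224, -2.163, 0.037]
contact_force: [-0.3, -0.6, -0.6]
width: 0.0362
grasp_force: 0.0
[-0.544  0.538  0.964 -0.013  1.684 -0.518] [ 0.64413431 -0.32872673  0.14766896] 0.03618080233724691
0.03 (array([-0.0063,  0.0015,  0.0636]), array([-0.0102, -0.0112,  0.0056]))
0 (array([-0.0066,  0.0018,  0.0936]), array([-0.0102, -0.0112,  0.0056]))
```

```bash
echo '{"x": [-0.002,-0.005,-0.0063,-0.0063,-0.0063,-0.0063],"y": [0.001,0.0015,0.0015,0.0015,0.0015,0.0015],"z": [0.01,0.028,0.046,0.059,0.0636,0.0636],"ax": [-0.005,-0.01,-0.01,-0.01,-0.01,-0.01],"ay": [-0.005,-0.011,-0.011,-0.011,-0.011,-0.011],"az": [0.003,0.0056,0.0056,0.0056,0.0056,0.0056]}' | python3 jog.py; python3 - <<'E'
from h import *
from station import manip
f=manip.grab_frame("side");g=manip.grab_frame("top")
im=np.hstack([cv2.resize(f["image"][130:230,190:290],(400,400)),cv2.resize(g["image"][120:220,260:360],(400,400))]);cv2.imwrite("pics/d.png",im[:,:,::-1])
s=manip.state();print(s["joint_positions"].round(3),s["position"],s["contact_force"])
for o in(.03,0): print(o,delta(s,[.6422,-.3343,.073],hold(),off=o))
E
```

```text
time_s: 10.72
position: [0.6412, -0.337, 0.0849]
tool_rot: [-2.246, -2.163, 0.038]
contact_force: [0.3, 0.1, 0.1]
width: 0.0359
grasp_force: 0.0
[-0.553  0.556  1.057 -0.018  1.553 -0.516] [ 0.64290584 -0.33719284  0.08766853] [0.44247408 0.11340689 1.12778177]
0.03 (array([ 0.0029, -0.0003,  0.0037]), array([ 0.0053,  0.0023, -0.0037]))
0 (array([ 0.003 , -0.0005,  0.0337]), array([ 0.0053,  0.0023, -0.0037]))
```

View pics/d.png

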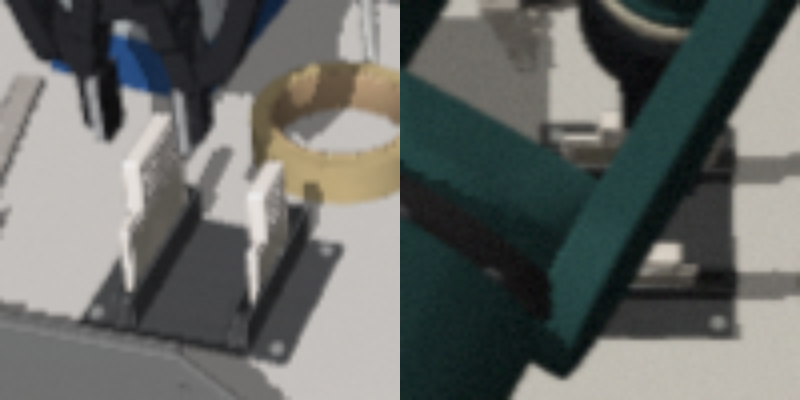

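The fingertips at (98,100) and (190,110) straddle the wide holder's grip at (155,130). Now I descend and close.

```bash
echo '{"x": [0.002,0.003,0.003,0.003,0.003,0.003],"y": [0,-0.0005,-0.0005,-0.0005,-0.0005,-0.0005],"z": [0.008,0.018,0.027,0.032,0.0337,0.0337],"ax": [0.003,0.005,0.005,0.005,0.005,0.005],"ay": [0.002,0.002,0.002,0.002,0.002,0.002],"az": [-0.002,-0.003,-0.003,-0.003,-0.003,-0.003]}' | python3 jog.py && echo '{"x": [0,0,0,0,0],"y": [0,0,0,0,0],"z": [0,0,0,0,0],"ax": [0,0,0,0,0],"ay": [0,0,0,0,0],"az": [0,0,0,0,0]}' | python3 jog.py 0.0 90; python3 - <<'E'
from h import *
from station import manip
s=manip.state();print(s["joint_positions"].round(3),s["position"],s["contact_force"],s["torque"])
print(delta(s,[.6422,-.3343,.073],hold()))
E
```

```text
time_s: 11.32
position: [0.6409, -0.333, 0.0514]
tool_rot: [-2.238, -2.165, 0.041]
contact_force: [0.3, -0.0, -0.2]
width: 0.0358
grasp_force: 0.0
time_s: 11.73
position: [0.6429, -0.3337, 0.054]
tool_rot: [-2.242, -2.17, 0.037]
contact_force: [3.8, -1.3, -0.3]
width: 0.0088
grasp_force: 87.8
[-0.549  0.575  1.097 -0.018  1.497 -0.515] [ 0.64287397 -0.33368149  0.05399248] [ 3.83095616 -1.30801151 -0.26152736] [-0.05553613 -0.82896261 -0.01990436]
(array([-0.0007, -0.0013,  0.    ]), array([0.0028, 0.0008, 0.0005]))
```

```bash
echo '{"x": [0,0,0,0,0,0,0,0],"y": [0,0,0,0,0,0,0,0],"z": [-0.006,-0.02,-0.04,-0.065,-0.09,-0.11,-0.119,-0.12],"ax": [0,0,0,0,0,0,0,0],"ay": [0,0,0,0,0,0,0,0],"az": [0,0,0,0,0,0,0,0]}' | python3 jog.py; python3 - <<'E'
from h import *
from station import manip
s=manip.state();print(s["joint_positions"].round(3),s["position"],s["contact_force"],s["torque"],s["width"])
print(delta(s,[.534,-.124,.105+.07],orient(-.8)))
E
```

```text
time_s: 12.4
position: [0.6463, -0.3341, 0.1764]
tool_rot: [-2.243, -2.17, 0.039]
contact_force: [0.4, 0.7, -0.2]
width: 0.009
grasp_force: 88.6
[-0.547  0.528  0.922 -0.019  1.718 -0.516] [ 0.6463381  -0.33412794  0.17637381] [ 0.40849789  0.71714433 -0.15151479] [-0.02743548 -0.04874655 -0.04057035] 0.008978208878743177
(array([ 0.2064, -0.1186,  0.0234]), array([-0.0322,  0.0033, -0.0193]))
```

```bash
echo '{"x": [0.01,0.035,0.07,0.105,0.14,0.175,0.197,0.2064],"y": [-0.006,-0.02,-0.04,-0.06,-0.08,-0.1,-0.113,-0.1186],"z": [0,0,0,0,0,0.005,0.015,0.023],"ax": [-0.003,-0.008,-0.014,-0.02,-0.026,-0.032,-0.032,-0.032],"ay": [0,0,0.001,0.002,0.003,0.003,0.003,0.003],"az": [-0.002,-0.005,-0.009,-0.013,-0.016,-0.019,-0.019,-0.019]}' | python3 jog.py && echo '{"x": [0,0,0,0],"y": [0,0,0,0],"z": [0,0,0,0],"ax": [0,0,0,0],"ay": [0,0,0,0],"az": [0,0,0,0]}' | python3 jog.py; python3 - <<'E'
from h import *
from station import manip
f=manip.grab_frame("side");g=manip.grab_frame("top")
im=np.hstack([cv2.resize(f["image"][150:330,110:290],(400,400)),cv2.resize(g["image"][130:250,150:270],(400,400))]);cv2.imwrite("pics/e.png",im[:,:,::-1])
s=manip.state();print(s["joint_positions"].round(3),s["position"],s["contact_force"],s["width"])
print(delta(s,[.534,-.124,.05+.07],orient(-.8)))
for k,f in(("side",f),("top",g)):
  Q=cloud(f);x,y,z=np.moveaxis(Q,-1,0);im=f["image"].astype(int)
  q=(x>.5)&(x<.57)&(y>-.18)&(y<-.06)&(im.min(-1)>(90 if k=="side" else 60))
  for zl,zh in((.1,.12),(.12,.14),(.14,.157),(.16,.2)):
    p=Q[q&(z>zl)&(z<zh)]
    if len(p)>8: print(k,zl,len(p),p.mean(0).round(4),'dx/dy',np.polyfit(p[:,1],p[:,0],1)[0].round(3),np.percentile(p[:,1],[2,98]).round(4),np.percentile(p[:,0],[3,97]).round(4))
  p=Q[q&(z>.09)];print(k,'zmin',p[:,2].min() if len(p) else None)
E
```

```text
time_s: 13.07
position: [0.5301, -0.1197, 0.1519]
tool_rot: [-2.227, -2.202, 0.004]
contact_force: [0.0, -0.7, -1.0]
width: 0.0089
grasp_force: 88.6
time_s: 13.4
position: [0.5339, -0.1245, 0.154]
tool_rot: [-2.235, -2.202, 0.002]
contact_force: [-0.3, -0.2, -1.2]
width: 0.0088
grasp_force: 88.6
[-3.330e-01  1.140e-01  1.495e+00  1.000e-03  1.536e+00 -3.180e-01] [ 0.53394044 -0.12444158  0.15412714] [ 5.78151622e-04 -4.23389011e-01 -7.93774409e-01] 0.008682966577092053
(array([0.0003, 0.0002, 0.0531]), array([-0.0034, -0.0021, -0.0013]))
side 0.1 115 [ 0.5325 -0.1181  0.1108] dx/dy 0.026 [-0.1597 -0.0877] [0.5314 0.5355]
side 0.12 93 [ 0.5323 -0.1117  0.1259] dx/dy 0.034 [-0.1584 -0.0876] [0.5305 0.5356]
side 0.14 55 [ 0.5328 -0.0936  0.1505] dx/dy 0.167 [-0.11   -0.0876] [0.5309 0.5359]
side 0.16 301 [ 0.5335 -0.1114  0.178 ] dx/dy -0.153 [-0.1305 -0.1035] [0.5238 0.545 ]
side zmin 0.10289580475476101
top 0.12 14 [ 0.5318 -0.1494  0.1242] dx/dy -0.064 [-0.1639 -0.1384] [0.5312 0.5335]
top 0.16 69 [ 0.5319 -0.146   0.1799] dx/dy -0.177 [-0.1632 -0.1376] [0.5281 0.5373]
top zmin 0.11170290240837166
```

View pics/e.png

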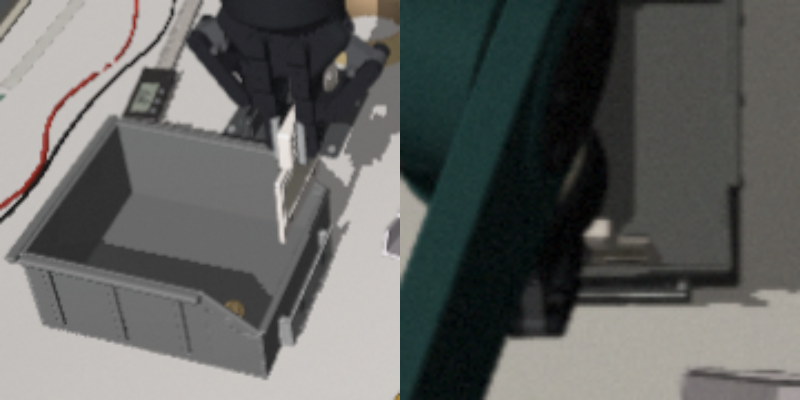

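The side view shows the holder plate at (285,195) above the channel at (305,290), parallel to it. In both views its measured middle (about 0.5335, -0.124) agrees with the slot. Next is a slow descent.

```bash
echo '{"x": [0,0,0,0,0,0,0],"y": [0,0,0,0,0,0,0],"z": [0.01,0.025,0.04,0.05,0.053,0.053,0.053],"ax": [-0.003,-0.003,-0.003,-0.003,-0.003,-0.003,-0.003],"ay": [-0.002,-0.002,-0.002,-0.002,-0.002,-0.002,-0.002],"az": [-0.001,-0.001,-0.001,-0.001,-0.001,-0.001,-0.001]}' | python3 jog.py && echo '{"x": [0,0,0,0,0,0,0,0],"y": [0,0,0,0,0,0,0,0],"z": [0.003,0.006,0.009,0.012,0.015,0.018,0.02,0.02],"ax": [0,0,0,0,0,0,0,0],"ay": [0,0,0,0,0,0,0,0],"az": [0,0,0,0,0,0,0,0]}' | python3 jog.py; python3 - <<'E'
from h import *
from station import manip
s=manip.state();print(s["position"],s["contact_force"],s["torque"],s["width"])
print(delta(s,[.5338,-.124,.015+.07],orient(-.8)))
E
```

```text
time_s: 14.08
position: [0.5334, -0.1234, 0.1012]
tool_rot: [-2.236, -2.206, 0.0]
contact_force: [0.9, 0.0, -1.3]
width: 0.0091
grasp_force: 88.6
time_s: 14.75
position: [0.5332, -0.123, 0.0804]
tool_rot: [-2.235, -2.206, 0.0]
contact_force: [0.7, -0.6, -1.1]
width: 0.009
grasp_force: 88.4
[ 0.53317897 -0.12304609  0.0804085 ] [ 0.67439473 -0.61095471 -1.05442353] [ 0.02223909 -0.14437347  0.00136786] 0.008998212340664025
(array([-0.001 ,  0.0006,  0.0144]), array([-0.0008, -0.0007,  0.001 ]))
```

```bash
echo '{"x": [0,0,0,0,0,0],"y": [0,0,0,0,0,0],"z": [0.003,0.006,0.008,0.010,0.0115,0.0115],"ax": [0,0,0,0,0,0],"ay": [0,0,0,0,0,0],"az": [0,0,0,0,0,0]}' | python3 jog.py && echo '{"x": [0,0,0,0],"y": [0,0,0,0],"z": [0.0015,0.003,0.004,0.004],"ax": [0,0,0,0],"ay": [0,0,0,0],"az": [0,0,0,0]}' | python3 jog.py && echo '{"x": [0,0,0],"y": [0,0,0],"z": [0.001,0.002,0.002],"ax": [0,0,0],"ay": [0,0,0],"az": [0,0,0]}' | python3 jog.py
```

```text
time_s: 15.25
position: [0.5333, -0.1231, 0.0703]
tool_rot: [-2.235, -2.207, -0.0]
contact_force: [-1.5, 0.8, 5.7]
width: 0.0087
grasp_force: 89.5
time_s: 15.58
position: [0.5334, -0.1231, 0.067]
tool_rot: [-2.236, -2.207, -0.0]
contact_force: [-2.9, 1.2, 7.1]
width: 0.0087
grasp_force: 89.8
time_s: 15.83
position: [0.5335, -0.1231, 0.0656]
tool_rot: [2.235, 2.207, 0.001]
contact_force: [-3.3, 2.0, 10.0]
width: 0.0088
grasp_force: 90.0
```

```bash
echo '{"x": [0,0,0],"y": [0,0,0],"z": [0.001,0.001,0.001],"ax": [0,0,0],"ay": [0,0,0],"az": [0,0,0]}' | python3 jog.py && echo '{"x": [0,0,0],"y": [0,0,0],"z": [0.001,0.001,0.001],"ax": [0,0,0],"ay": [0,0,0],"az": [0,0,0]}' | python3 jog.py&& echo '{"x": [0,0,0],"y": [0,0,0],"z": [0.001,0.001,0.001],"ax": [0,0,0],"ay": [0,0,0],"az": [0,0,0]}' | python3 jog.py
```

```text
time_s: 16.08
position: [0.5335, -0.1232, 0.0656]
tool_rot: [2.235, 2.207, 0.001]
contact_force: [-4.8, 2.3, 13.0]
width: 0.0088
grasp_force: 90.8
time_s: 16.33
position: [0.5336, -0.1232, 0.0655]
tool_rot: [2.235, 2.207, 0.001]
contact_force: [-5.1, 2.3, 16.8]
width: 0.0085
grasp_force: 91.4
time_s: 16.58
position: [0.5337, -0.1232, 0.0655]
tool_rot: [2.235, 2.206, 0.001]
contact_force: [-6.2, 3.4, 19.4]
width: 0.0087
grasp_force: 92.0
```

```bash
echo '{"x": [0,0,0,0,0,0],"y": [0,0,0,0,0,0],"z": [0,0,0,0,0,0],"ax": [0,0,0,0,0,0],"ay": [0,0,0,0,0,0],"az": [0,0,0,0,0,0]}' | python3 jog.py; python3 - <<'E'
from h import *
from station import manip
f=manip.grab_frame("side")
im=np.hstack([cv2.resize(f["image"][150:330,110:290],(400,400)),cv2.resize(f["image"][110:310,210:410],(400,400))]);cv2.imwrite("pics/f.png",im[:,:,::-1])
Q=cloud(f);x,y,z=np.moveaxis(Q,-1,0);c=f["image"].min(-1)
p=Q[(x>.52)&(x<.548)&(y>-.17)&(y<-.08)&(c>90)&(z>.054)&(z<.12)];print(len(p),np.percentile(p[:,2],[2,98]).round(4),np.percentile(p[:,1],[2,98]).round(4),np.percentile(p[:,0],[5,50,95]).round(4))
p=Q[(x>.52)&(x<.548)&(y>-.100)&(y<-.082)&(c>90)&(z>.05)];print('plate-top z',len(p),np.percentile(p[:,2],[50,98]).round(4))
s=manip.state();print(s["time_s"],s["position"],s["contact_force"])
E
```

```text
time_s: 17.08
position: [0.5337, -0.1232, 0.0655]
tool_rot: [2.235, 2.206, 0.001]
contact_force: [-7.3, 3.0, 19.8]
width: 0.0088
grasp_force: 92.0
330 [0.0574 0.1028] [-0.1282 -0.0871] [0.5242 0.5327 0.5437]
plate-top z 310 [0.2462 0.2625]
17.1333 [ 0.5337189  -0.12320078  0.06551924] [-7.13805068  3.74942222 19.54501462]
```

View pics/f.png

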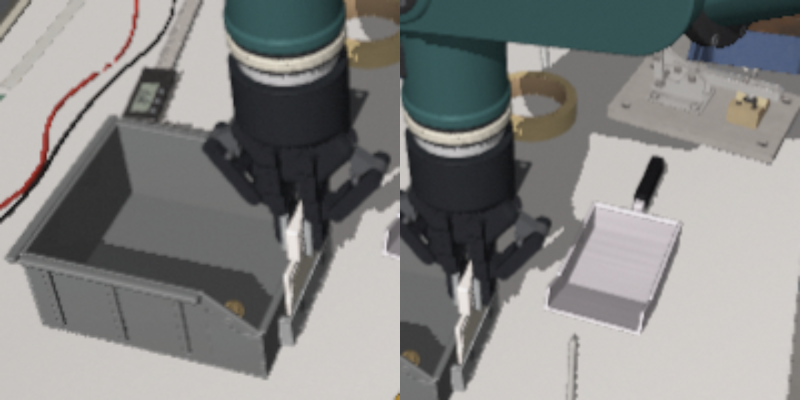

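The holder sits in the channel at (295,280), between the wall and the lip. The scoop stands empty at (615,265), and the z reading stays at a hard stop under about 20 N. I'm handing the job in.

```bash
python3 -c "
from station import manip
print(manip.close_job())"
```

```text
the job is handed in; nothing more can be done
None
```

All four fittings are in the bin, the empty scoop is upright back in its place, and the wide holder is in the label channel, held down on its hard stop with about 20 N; the job was handed in at 17 s, and the hand-in gave no verdict.

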